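Clear the filler plate and vacuum-pack a jar

TASK

The wide glass jar with the green label is to be vacuum-packed, but the white filler plate still lies in the chamber of the sealer and leaves too little height under the clear lid. Lift the plate out by its rib and lay it flat on the blue chopping board, then stand the jar upright on the chamber floor. Lower the lid gently, without letting it slam, until it is fully shut; do not tip the jar over or bang it down, and leave the other things where they stand.

Things in the scene. Friction and masses are not known exactly. Their poses are not given: they have to be found in the camera images.
- sealer: Compact chamber vacuum sealer, fixed: stainless box with a dark panel (gauge, keys) on its front, which faces the robot's right. Origin: underneath, on the worktop; x points from front to back. The body spans x -125..150, y -130..130, z 0..115 mm; the open chamber spans x -95..85, y -100..100 mm, floor z 45, rim z 119; a black seal bar along its front wall fills x -94..-80 up to z 98.
- lid (a joint): Angle of the clear domed lid about its hinge line, which runs along the sealer's y at x 125, z 120 mm in its frame: 0 = shut, flat on the rim; up to 1.08 rad as its front goes up. It starts open over the back of the chamber; its stiff hinge stays where it is left; push the tab down to shut it. 230 mm wide, dome 50 mm high; shut, 121 mm from its inside to the chamber floor.
- lid_tab (a point): Middle of the front edge of the black tab (30 x 100 x 10 mm) at the lid's front: 256 mm from the hinge line and 5 mm above it when the lid is shut. The dome's clear front wall rises 42 mm, square to the tab's upper face, 31 mm behind this edge.
- filler_rib (a point): White filler plate, 110 x 165 x 55 mm (x, y, z), 0.4 kg, lying loose in the chamber, with an upright grip rib in the middle of its top: 72 mm along x, 14 mm thick (y), 32 mm high. This point is the middle of the rib's top edge, 88 mm above the plate's underside; x along the rib, z up.
- jar: Glass jar with a green label and a red cap, 65 mm in diameter, 100 mm tall, 0.44 kg. The glass is 62 mm wide up to z 88, the cap 65 mm. Origin: centre of its underside.
- board: Blue chopping board, fixed, 240 x 340 x 10 mm (its own x, y, z; its long axis runs across, left to right). Origin: centre of its underside.
- spice: Bystander: spice jar with a red cap, narrower than the jar: 45 mm in diameter, 106 mm tall. Origin: centre of its underside.
- timer: Bystander: red and white kitchen timer, 67 mm in diameter, 54 mm tall. Origin: centre of its underside.

How it is judged:
On the way, in this order (a step that is already met when the one before it is completed fails the run):
1. the filler plate lies flat on the chopping board (x of filler_rib in the frame of board between -0.11 and 0.11 m and y of filler_rib in the frame of board between -0.16 and 0.16 m and z of filler_rib in the frame of board between 0.092 and 0.104 m and angle between filler_rib's own z axis and vertical below 0.06 rad), for 0.2 s.
2. the jar stands upright on the chamber floor (x of jar in the frame of sealer between -0.095 and 0.085 m and y of jar in the frame of sealer between -0.1 and 0.1 m and z of jar in the frame of sealer between 0.04 and 0.051 m and angle between jar's own z axis and vertical below 0.08 rad and linear speed of jar below 0.02 m/s), for 0.2 s.
3. the lid is fully shut (value of joint lid below 0.04 rad), for 0.2 s.
At the end, for the whole second after the job is handed in: The filler plate lies flat (within 0.06 rad) on the chopping board with its centre over the board, the jar stands upright (within 0.08 rad) and at rest on the chamber floor, and the lid is shut (within 0.04 rad) (all of step 1 and all of step 2 and value of joint lid below 0.04 rad); the robot touches nothing.
It fails at once if the jar is tipped over (more than 45 degrees) (angle between jar's own z axis and vertical above 0.785 rad).
It fails at once if the jar is banged down in the sealer (more than 80 N) (contact force between jar and sealer above 80 N).
It fails at once if the lid is slammed (falls faster than 2.5 rad/s) (velocity of joint lid below -2.5 rad/s).
It fails at once if another thing is pushed away (more than 30 mm) or knocked over (distance of any of spice, timer from where it was at the start of the episode above 0.03 m or angle between any of spice, timer's own z axis and vertical above 0.5 rad).
It also fails if it takes over 70 s, if anything falls off the work surface, if the arm or the gripper's body presses on something with over 40 N, if the wrist force passes 120 N, or if a joint passes its speed limit or range.

ROBOT

A 7-joint arm with a two-finger parallel gripper is mounted at the origin on a cart in front of the work surface, level with it; the furniture and walls round the work are solid. World frame = base frame: x ahead of the robot, y to its left, z up, the work surface at z = 0. Lengths are in m, angles in rad, forces in N, time in s.
With the tool pointing down it reaches from about 0.425 to 0.925 m from the base axis. Payload 6.8 kg.
Tool frame: the origin (TCP) lies between the finger pads; the fingertips stand r.tcp_to_tips ahead of it and the grasp point (between the pads) is the TCP (r.tcp_to_tips is the distance from the TCP to the fingertips, in m); z points along the fingers, y is the line along which they close (so a half turn about z gives the same grasp; the last joint's range is limited). The gripper opens to 85 mm and grips with 20 to 120 N. Pads are 22 mm wide; open, the fingers measure 114 mm over their backs; the gripper's body (76 mm by 85 mm) begins 54 mm behind the grasp point. The pads swing forward as they close: fully open they stand 13 mm farther back than shut.
Start: joints at [1.102, 0.477, 0.022, 1.555, -0.011, 1.109, -0.083], TCP at [0.238, -0.632, 0.25] pointing down, gripper open.
Joint ranges: [-2.96, 2.96], [-0.34, 2.1], [-1.41, 1.46], [0.24, 2.44], [-1.37, 4.51], [0.17, 1.92], [-2.96, 2.96]. Speed limits (rad/s): [2.39, 2.39, 3.14, 3.14, 3.14, 3.14, 3.14].

INTERFACE

Orientations are given as a rotation vector (axis times angle).
In Python, from bench import r gives the robot as it stands.
- The arm moves only by the tool servo_tool, never from a script. Its argument "commands" is a list of rows, each a list of 2 entries, a list of its own where there are three numbers: the shift along the tool's x, y, z normalised to -1 to 1, where 1 is 250 mm, then the turn, a rotation vector about the tool's x, y, z normalised to -1 to 1, where 1 is 90 degrees. In form: [[[dx, dy, dz], [ax, ay, az]], ...]. A call has 1 to 20 rows; each row is the pose to reach, as a shift and turn from the pose commanded when the call began, along the tool's axes at that moment; what a row does not reach only later rows make up. A row lasts 1/10 s, in which the tool goes at most 50 mm and 8.59 degrees, less where a joint would pass 70% of its speed; a pose out of reach is approached as far as the arm can. A call with a number of a shift or a turn outside -1 to 1 is refused whole. A call with a gripper value outside its range is refused whole. "claw" is the closure, from 0 (fully open) to 1 (shut), set as the call begins (left out, the last holds). The fingers move at their own pace and stop on an object; "squeeze" is the grip in N (left out, the last holds). Time passes only in rows, so rows that repeat a pose let the fingers close. It gives the time, the measured TCP pose, the force, the opening and the grip force at its end, in the units of the state.
- r.get_obs(): the state, without advancing time (a new reading comes with each control period).
- r.grab_frame(name): name is "scene" or "top"; returns (picture, depth): 400x640x3 uint8, red, green, blue; 400x640 float32, m along the optical axis (not along the pixel's ray), 0 where there is no reading.
- r.camera_model(name): a dict with "fx", "fy", "cx", "cy" (pixels), "k1" (the pictures are not rectified: a ray, as slopes to the right and down, at radius r is drawn at 1 + k1 r^2 times it, then the intrinsics apply), "extrinsics" (4x4, takes a point from camera to world coordinates). Camera axes: x right, y down, z forward; pixel columns grow to the right and rows downward; lengths in m; the calibration is good to about 2 mm. A picture is of the moment at which its call begins. camera_model takes no time and is no camera call.
- r.hand_in(): hands the job in; it is judged then, once.
Trained networks look in the newest picture that a camera, given by its name, has taken for a name from the list of things; names that differ only in an ending like _2 or _b are one class to them, and where a whole thing is asked for, a point or a joint stands for the part that bears it (a point fixed in the world has none). Each returns a list of dicts, best first, with "confidence" (0 to 1); they miss things now and then, are a little off and sometimes report something else, mostly with a low value. They report only what shows in the picture. A call takes as long as a camera call.
- r.boxes_of(camera, target): "uv" ([column, row] in pixels, amid what is visible of it).
- r.mark_of(camera, target): "uv" ([column, row] in pixels: a listed point, or the origin of a listed thing).
The state is a dict: "clock": time; "joints": joint angles; "qvel": joint speeds; "tau": joint torques, N m; "tcp_pos": TCP position; "orientation": TCP orientation; "contact_force": force on the tool from outside, world axes, zero at the start; "moment": the same for the moment, N m; "grip_width": finger opening in m; "gripper_force": force on a finger pad.
Only numpy, scipy, OpenCV 4.12 (cv2) and the standard library are available. Lean on these libraries where they do the work, as an engineer would, in place of code of your own. Each camera call takes 0.05 s, during which the arm holds its last target. There are 200 camera calls.

## Working session

There is one attempt and no reset: what is moved stays moved. The work goes in short steps, Python scripts to look and compute and a tool call to move; the robot and the scene stay as the last step left them, time stands still between calls to the robot, and variables do not carry over. Pictures are saved under pics/ and viewed, at most 13 in all, crops included, and the job is handed in when it is done.

Besides the shell and the picture viewer there is one more tool, called after "Request:" in YAML: its name, and indented under it one key for each argument. servo_tool: Moves the arm, as the interface text tells. Scaled input: -1 to 1 covers 250 mm each way for a shift and 90 degrees each way for a turn. Its arguments: {"type":"object","properties":{"commands":{"type":"array"},"claw":{"type":"number"},"squeeze":{"type":"number"}},"required":["commands"]}

```bash
mkdir -p pics; ls
cat > h.py <<'E'
import numpy as np, cv2
from bench import r
from scipy.spatial.transform import Rotation as R
def und(c,uv):
    x=np.array([(uv[0]-c['cx'])/c['fx'],(uv[1]-c['cy'])/c['fy']]);p=x.copy()
    for _ in range(20): p=x/(1+c['k1']*(p@p))
    return p
def pt(c,uv,d):
    p=und(c,uv);T=np.array(c['extrinsics'])
    return T[:3,:3]@np.array([p[0]*d,p[1]*d,d])+T[:3,3]
def onz(c,uv,z):
    T=np.array(c['extrinsics']);a=T[:3,:3]@np.append(und(c,uv),1);return T[:3,3]+a*(z-T[2,3])/a[2]
def dep(D,uv,w=2):
    u,v=int(round(uv[0])),int(round(uv[1]));q=D[max(0,v-w):v+w+1,max(0,u-w):u+w+1];q=q[q>0]
    return float(np.median(q)) if q.size else 0
def cloud(c,D):
    v,u=np.mgrid[:400,:640];K=np.array([[c['fx'],0,c['cx']],[0,c['fy'],c['cy']],[0,0,1.]])
    P=cv2.undistortPoints(np.stack([u,v],-1).reshape(-1,1,2).astype(float),K,np.array([c['k1'],0,0,0.])).reshape(400,640,2)
    T=np.array(c['extrinsics']);X=np.concatenate([P*D[...,None],D[...,None]],-1)@T[:3,:3].T+T[:3,3]
    X[D<=0]=np.nan;return X
def togo(p,Rm=None):
    o=r.get_obs();R0=R.from_rotvec(o['orientation'])
    s=R0.inv().apply(np.array(p)-o['tcp_pos'])/.25
    t=(R0.inv()*Rm).as_rotvec()/(np.pi/2) if Rm is not None else np.zeros(3)
    return s.round(4),t.round(4)
E
cat > a.py <<'E'
from h import *
o=r.get_obs();print(o,r.tcp_to_tips)
for cam in('scene','top'):
    im,D=r.grab_frame(cam);c=r.camera_model(cam);cv2.imwrite(f'pics/{cam}0.png',im[...,::-1]);np.save(f'{cam}.npy',D)
    print(cam,np.round(c['extrinsics'],3).tolist(),c['fx'])
    for t in['sealer','lid_tab','filler_rib','jar','board','spice','timer']:
        for k,f in(('m',r.mark_of),('b',r.boxes_of)):
            for q in f(cam,t)[:2]:
                d=dep(D,q['uv']);print(t,k,np.round(q['uv'],1),round(q['confidence'],2),pt(c,q['uv'],d).round(3))
E
python3 a.py
```

```text
pics
{'clock': 0.0, 'joints': array([ 1.1018727 ,  0.47780081,  0.02232536,  1.55643347, -0.01154245,
        1.10928689, -0.08312883]), 'qvel': array([ 2.01722234e-05, -1.20343823e-04,  2.21354136e-04, -1.91073668e-03,
       -1.06796434e-03,  1.75891678e-03,  1.40602747e-04]), 'tau': array([ 8.20385485e-04, -5.96439207e+01,  1.60770804e+00, -2.81196213e+01,
        1.23272126e-02,  9.26942274e-03,  3.08589608e-05]), 'tcp_pos': array([ 0.23812114, -0.63101984,  0.2493325 ]), 'orientation': array([-3.08888233e+00, -5.63375656e-01,  6.44688855e-04]), 'contact_force': array([-0.14353755,  0.32754739,  0.3806387 ]), 'moment': array([ 0.00920189, -0.02457202, -0.04465196]), 'gripper_force': 0.0, 'grip_width': 0.08524645415734318} 0.019
scene [[0.579, -0.322, 0.749, -0.509], [-0.815, -0.236, 0.528, -0.7], [0.007, -0.917, -0.399, 0.662], [0.0, 0.0, 0.0, 1.0]] 427.66706696005843
sealer m [289.4 213. ] 0.81 [0.483 0.115 0.052]
sealer b [281.7 172.8] 0.85 [0.64  0.277 0.113]
sealer b [278.2 142. ] 0.43 [0.655 0.303 0.224]
lid_tab m [288.6 119. ] 0.75 [0.594 0.202 0.336]
lid_tab b [278.9 140.7
[... 850 characters left out ...]
07 ]
lid_tab m [252.1 111.7] 0.81 [0.595 0.202 0.344]
lid_tab b [239.6 116. ] 0.96 [0.588 0.236 0.324]
filler_rib m [270.7 158.2] 0.64 [0.615 0.194 0.101]
filler_rib m [430.7 262.1] 0.38 [ 0.454 -0.344  0.011]
filler_rib b [275.2 168.8] 0.98 [0.568 0.16  0.129]
jar m [321.2 239. ] 0.6 [ 0.417 -0.023  0.066]
jar b [318.2 228. ] 0.91 [ 0.434 -0.009  0.101]
board m [427.2 260.2] 0.73 [ 0.457 -0.333  0.01 ]
board m [318.5 236.8] 0.65 [ 0.417 -0.015  0.078]
board b [428.2 263.4] 0.93 [ 0.448 -0.337  0.01 ]
spice m [354.1 203.1] 0.77 [ 0.57  -0.085  0.028]
spice b [352.8 193.6] 0.54 [ 0.574 -0.076  0.083]
timer m [183.3 225.8] 0.61 [0.356 0.39  0.038]
timer b [179.7 222.9] 0.87 [0.357 0.397 0.052]
```

View pics/scene0.png

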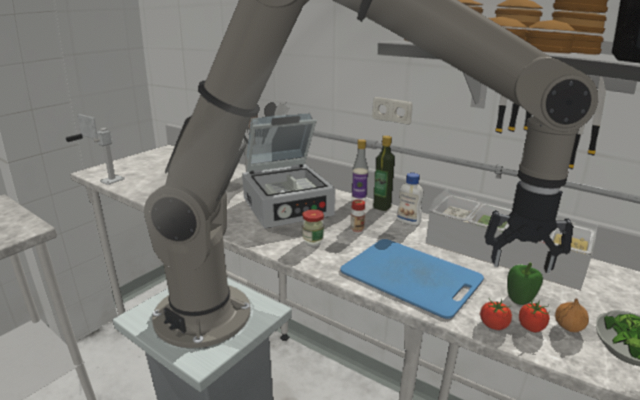

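View pics/top0.png

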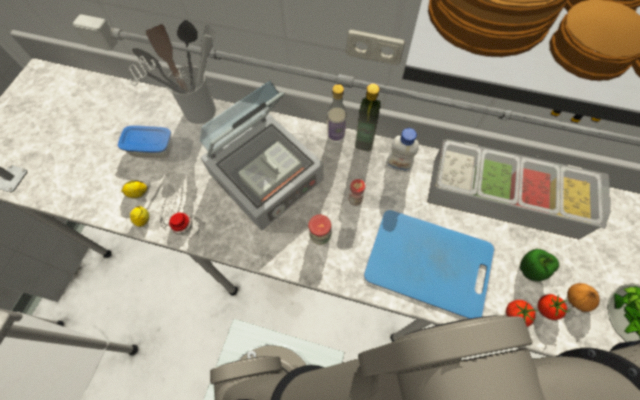

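The scene view shows the sealer at about (285,190), with its lid open to the back-left. The jar is at (313,227), the spice at (357,215) and the board at (412,275). In the top view the rib lies in the chamber near (270,162). Next I fit the geometry from the depth.

```bash
cat > b.py <<'E'
from h import *
import sys
for cam in('top','scene'):
    D=np.load(cam+'.npy');c=r.camera_model(cam);X=cloud(c,D);P=X.reshape(-1,3);P=P[np.isfinite(P[:,0])]
    def sel(z0,z1,x0,x1,y0,y1):
        m=(P[:,2]>z0)&(P[:,2]<z1)&(P[:,0]>x0)&(P[:,0]<x1)&(P[:,1]>y0)&(P[:,1]<y1);return P[m]
    def rect(n,Q):
        if len(Q)<5: print(cam,n,len(Q));return
        b=cv2.minAreaRect((Q[:,:2]*1000).astype(np.float32));print(cam,n,len(Q),np.round(b[0]),np.round(b[1]),round(b[2],1),'box',cv2.boxPoints(b).round().tolist())
    rect('rim',sel(.105,.124,.4,.95,.03,.6))
    rect('rib',sel(.126,.145,.45,.75,.05,.32))
    rect('platetop',sel(.09,.108,.5,.72,.1,.3))
    rect('jar',sel(.09,.11,.36,.48,-.08,.05)); rect('spice',sel(.095,.115,.52,.63,-.14,-.03))
    rect('board',sel(.006,.016,.25,.7,-.6,-.1)); rect('timer',sel(.03,.06,.3,.42,.33,.46))
    Q=sel(.15,.42,.5,1,.1,.6)
    print('lid z',len(Q), np.percentile(Q,[0,50,100],axis=0).round(3).tolist(), Q[Q[:,2].argmax()].round(3))
im=cv2.imread('pics/top0.png')[70:240,180:380];cv2.imwrite('pics/crop1.png',cv2.resize(im,None,fx=3.5,fy=3.5,interpolation=cv2.INTER_CUBIC)[:600,:800])
E
python3 b.py
```

```text
top rim 4546 [650. 315.] [567. 472.] 89.8 box [[413.0, 32.0], [885.0, 31.0], [886.0, 598.0], [415.0, 599.0]]
top rib 140 [652. 214.] [172. 124.] 67.1 box [[562.0, 158.0], [676.0, 110.0], [743.0, 269.0], [629.0, 317.0]]
top platetop 1899 [588. 181.] [216. 176.] 58.5 box [[457.0, 135.0], [607.0, 43.0], [720.0, 227.0], [570.0, 319.0]]
top jar 405 [445. -10.] [62. 64.] 39.4 box [[400.0, -5.0], [441.0, -55.0], [489.0, -16.0], [448.0, 34.0]]
top spice 188 [591. -83.] [45. 41.] 15.7 box [[564.0, -69.0], [575.0, -109.0], [618.0, -97.0], [607.0, -57.0]]
top board 9231 [ 493. -347.] [502. 395.] 86.9 box [[282.0, -586.0], [676.0, -608.0], [704.0, -107.0], [310.0, -85.0]]
top timer 305 [365. 408.] [53. 60.] 65.7 box [[327.0, 396.0], [382.0, 372.0], [403.0, 420.0], [349.0, 444.0]]
lid z 14424 [[0.5, 0.1, 0.15], [0.879, 0.312, 0.302], [0.886, 0.6, 0.42]] [0.879 0.321 0.42 ]
scene rim 1797 [747. 268.] [533. 474.] 58.6 box [[406.0, 163.0], [811.0, -83.0], [1088.0, 373.0], [684.0, 619.0]]
scene rib 176 [630. 254.] [202. 120.] 27.6 box [[513.0, 260.0], [568.0, 154.0], [748.0, 248.0], [692.0, 354.0]]
scene platetop 652 [589. 183.] [227. 180.] 57.9 box [[453.0, 135.0], [605.0, 39.0], [725.0, 232.0], [573.0, 327.0]]
scene jar 211 [443. -10.] [65. 63.] 58.3 box [[400.0, -21.0], [453.0, -54.0], [487.0, 1.0], [434.0, 34.0]]
scene spice 103 [589. -84.] [42. 46.] 72.0 box [[561.0, -97.0], [605.0, -111.0], [618.0, -71.0], [574.0, -57.0]]
scene board 6065 [ 485. -350.] [330. 496.] 1.0 box [[316.0, -105.0], [325.0, -601.0], [655.0, -595.0], [646.0, -99.0]]
scene timer 0
lid z 7775 [[0.5, 0.1, 0.15], [0.876, 0.277, 0.289], [0.893, 0.599, 0.42]] [0.875 0.156 0.42 ]
```

View pics/crop1.png

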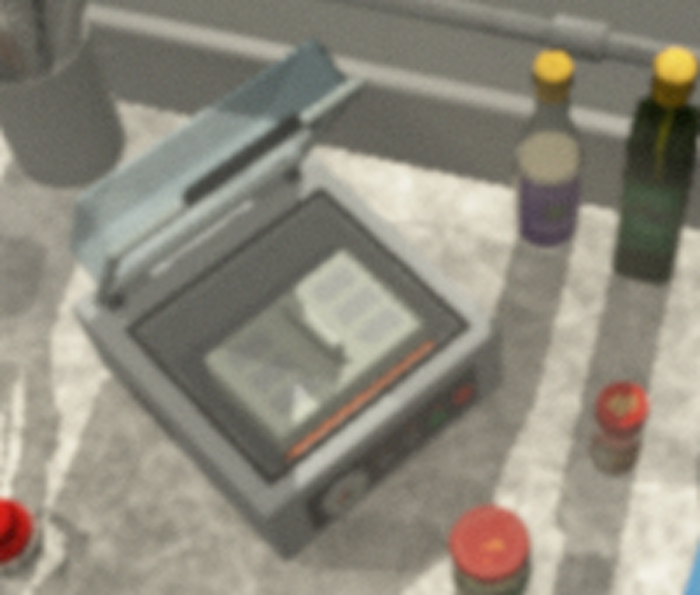

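The crop shows the chamber's rim corners at about (130,330), (320,195), (467,325) and (275,480). The seal bar runs along the lower-right edge, the rib spans roughly (285,305)–(340,355), and the tab is at (243,160).

```bash
cat > c.py <<'E'
from h import *
c=r.camera_model('top');D=np.load('top.npy');X=cloud(c,D)
px=lambda a:(a[0]/3.5+180-.36,a[1]/3.5+70-.36)
names={'BL':(130,330),'BR':(320,195),'FR':(467,325),'FL':(275,480)}
W={k:onz(c,px(v),.119) for k,v in names.items()}
for k,v in W.items(): print(k,v.round(3))
L=lambda a,b:np.linalg.norm(W[a]-W[b])
print('lens y',L('BL','BR'),L('FL','FR'),'x',L('BL','FL'),L('BR','FR'))
# sealer frame: x to back; corners local
loc={'BL':(.085,.1),'BR':(.085,-.1),'FR':(-.095,-.1),'FL':(-.095,.1)}
A=np.array([loc[k] for k in loc]);B=np.array([W[k][:2] for k in loc])
a=A-A.mean(0);b=B-B.mean(0)
th=np.arctan2((a[:,0]*b[:,1]-a[:,1]*b[:,0]).sum(),(a*b).sum());M=np.array([[np.cos(th),-np.sin(th)],[np.sin(th),np.cos(th)]])
t=B.mean(0)-M@A.mean(0);print('sealer',t.round(4),'yaw',th,np.degrees(th),'res mm',((B-A@M.T-t)*1000).round(1).tolist())
# seal bar ends
# height map in sealer frame
Y=X.reshape(-1,3);Y=Y[np.isfinite(Y[:,0])];S=np.c_[(Y[:,:2]-t)@M,Y[:,2]]
m=(abs(S[:,0])<.17)&(abs(S[:,1])<.15)&(S[:,2]>.03);S=S[m]
H={}
for x in np.arange(-.13,.16,.01):
    row=[]
    for y in np.arange(-.14,.15,.014):
        q=S[(abs(S[:,0]-x)<.006)&(abs(S[:,1]-y)<.008)&(S[:,2]<.15)];row.append('%4d'%(1000*np.median(q[:,2])) if len(q) else '   .')
    print('%4d'%(x*1000+.5),''.join(row))
Q=S[(S[:,2]>.16)];print('lid pts',len(Q),np.round(np.percentile(Q,[0,5,50,95,100],axis=0),3).tolist())
for cam,uv in(('top',(252.1,111.7)),('scene',(288.6,119.0))):
    cc=r.camera_model(cam)
    for z in(.32,.34,.36): 
        p=onz(cc,uv,z);print('tab',cam,z,p.round(3),(M.T@(p[:2]-t)).round(3))
for cam,uv in(('top',(270.7,158.2)),('scene',(287.7,181.2))):
    p=onz(r.camera_model(cam),uv,.133);print('rib',cam,p.round(3),(M.T@(p[:2]-t)).round(3))
E
python3 c.py
```

```text
BL [0.543 0.337 0.119]
BR [0.72  0.227 0.119]
FR [0.625 0.061 0.119]
FL [0.444 0.169 0.119]
lens y 0.20851662184917277 0.21086434713987057 x 0.19511275716865034 0.19126981222787198
sealer [0.5854 0.2027] yaw 1.031590495837467 59.10578159729478 res mm [[-0.2, 10.0], [5.2, 2.4], [2.2, -9.0], [-7.2, -3.4]]
-129    .  87  83  72  71  69  69  69  69  65  65  67  70  72  74  74  68  76   .   .   .
-119    .  84  82  87  93  92  95  95  93  93  90  95  93 103 105 102  92  81  83  83   .
-109    . 116 116 117 117 116 117 116 115 116 116 117 116 116 117 116 116 116 116 112   .
 -99    . 115 118 118 118 119 119 117 117 117 118 118 119 117 118 119 119 119 117 113   .
 -89    . 116 117 117 112  99 103 100 101 108 115 108 107 103 105 102 106 117 118 114   .
 -79    . 116 117 109  97  99  98  98 100  97  98  97  97  97  98  98  98 115 117 114   .
 -69    . 116 116 101  86  87  88  90  88  90  89  89  90  91  91  90   . 119 117 112   .
 -59    . 115 117  93  99 100 101 101 100 101 101 101 101 101 101  96  47 119 118 113   .
 -49    . 116 117 102 101 102 101 101 102 107 103 101 102 100 102  92  47 1
[... 1723 characters left out ...]
.
 150    . 115   .   .   .   .   .   . 116   .   .   .   . 115   . 118   . 118 117 113   .
 160    .   .   .   .   .   .   .   .   .   .   .   .   .   .   .   .   .   .   .   .   .
lid pts 2212 [[-0.003, -0.115, 0.16], [0.003, -0.105, 0.163], [0.04, 0.011, 0.327], [0.12, 0.107, 0.343], [0.149, 0.115, 0.349]]
tab top 0.32 [0.612 0.212 0.32 ] [ 0.022 -0.018]
tab top 0.34 [0.597 0.203 0.34 ] [ 0.007 -0.01 ]
tab top 0.36 [0.583 0.194 0.36 ] [-0.008 -0.003]
tab scene 0.32 [0.647 0.245 0.32 ] [ 0.068 -0.031]
tab scene 0.34 [0.579 0.189 0.34 ] [-0.014 -0.002]
tab scene 0.36 [0.512 0.134 0.36 ] [-0.096  0.028]
rib top [0.597 0.183 0.133] [-0.011 -0.02 ]
rib scene [0.546 0.171 0.133] [-0.047  0.018]
```

```bash
cat >> h.py <<'E'
T0=np.array([.5854,.2027]);TH=1.0316;M=np.array([[np.cos(TH),-np.sin(TH)],[np.sin(TH),np.cos(TH)]])
def s2w(x,y,z): return np.append(T0+M@[x,y],z)
def w2s(p): return np.append(M.T@(np.array(p)[:2]-T0),p[2])
def tool(yaw,tilt): # tool x at bearing yaw when down; wrist leans to -x by tilt
    return R.from_euler('z',yaw)*R.from_euler('y',-tilt)*R.from_euler('x',np.pi)
E
cat > d.py <<'E'
from h import *
c=r.camera_model('top');D=np.load('top.npy');X=cloud(c,D);im=cv2.imread('pics/top0.png')
Y=X.reshape(-1,3);S=np.c_[(Y[:,:2]-T0)@M,Y[:,2]]
def rc(n,m):
    b=cv2.minAreaRect((S[m][:,:2]*1000).astype(np.float32));print(n,m.sum(),b, np.percentile(S[m],[2,50,98],axis=0).round(3).tolist())
box=lambda x,y,z0,z1:(S[:,0]>x[0])&(S[:,0]<x[1])&(S[:,1]>y[0])&(S[:,1]<y[1])&(S[:,2]>z0)&(S[:,2]<z1)
rc('rib',box((-.08,.06),(-.06,.06),.129,.14)); rc('plate',box((-.072,.06),(-.095,.075),.0985,.105))
rc('bar',box((-.1,-.075),(-.09,.09),.094,.1))
m=box((.02,.0),(0,0),0,0)
for a,b in((.32,.34),(.30,.32),(.26,.28),(.34,.36)):
    m=box((-.05,.15),(-.04,.04),a,b)
    if m.any(): print('lid',a,b,m.sum(),S[m].min(0).round(3),np.median(S[m],0).round(3))
h=cv2.cvtColor(im,cv2.COLOR_BGR2HSV);mk=((h[...,0]>95)&(h[...,0]<120)&(h[...,1]>110)).reshape(-1)
q=mk&(Y[:,0]<.7)&(Y[:,1]<-.1)&(Y[:,2]<.02);b=cv2.minAreaRect((Y[q][:,:2]*1000).astype(np.float32));print('board',q.sum(),b)
for n,ctr,z in(('jar',(.445,-.01),.094),('spice',(.59,-.084),.1)):
    m=(np.hypot(Y[:,0]-ctr[0],Y[:,1]-ctr[1])<.05)&(Y[:,2]>z);print(n,m.sum(),cv2.minEnclosingCircle((Y[m][:,:2]*1000).astype(np.float32)),Y[m].mean(0).round(4))
t=tool(TH,np.radians(20));print(t.as_matrix().round(2).tolist())
p=s2w(-.03,-.014,.26);print('target',p,togo(p,t))
E
python3 d.py
```

```text
rib 101 ((-13.823774337768555, -8.456942558288574), (13.604382514953613, 69.32522583007812), 89.58688354492188) [[-0.047, -0.015, 0.13], [-0.013, -0.008, 0.133], [0.02, -0.002, 0.136]]
plate 1357 ((-14.087047576904297, -9.173332214355469), (110.27003479003906, 163.8009033203125), 1.1615766286849976) [[-0.066, -0.087, 0.099], [-0.017, 0.001, 0.102], [0.038, 0.069, 0.105]]
bar 74 ((-82.51087951660156, 2.5830307006835938), (7.7660040855407715, 163.9643096923828), 0.21237513422966003) [[-0.086, -0.076, 0.094], [-0.083, 0.003, 0.098], [-0.079, 0.082, 0.1]]
lid 0.32 0.34 474 [-0.001 -0.04   0.32 ] [0.039 0.001 0.331]
lid 0.3 0.32 14 [ 0.011 -0.038  0.313] [0.013 0.001 0.317]
lid 0.34 0.36 150 [-0.003 -0.04   0.34 ] [ 0.003 -0.001  0.344]
board 7649 ((455.81170654296875, -340.71099853515625), (332.2461853027344, 237.50137329101562), 85.10112762451172)
jar 391 ((445.3044738769531, -10.054443359375), 32.54167938232422) [ 0.4442 -0.0107  0.1007]
spice 177 ((589.5755004882812, -98.13822937011719), 35.85617446899414) [ 0.5906 -0.0865  0.1297]
[[0.48, 0.86, 0.18], [0.81, -0.51, 0.29], [0.34, 0.0, -0.94]]
target [0.58201031 0.1697681  0.26      ] (array([ 2.4178, -2.5136, -0.0387]), array([ 0.0746,  0.2138, -0.4226]))
```

Request:
servo_tool:
  commands:
    - [[1, -1, -0.3], [0, 0, 0]]
    - [[1, -1, -0.3], [0, 0, 0]]
    - [[1, -1, -0.3], [0, 0, 0]]
    - [[1, -1, -0.3], [0, 0, 0]]
    - [[1, -1, -0.3], [0, 0, 0]]
    - [[1, -1, -0.3], [0, 0, 0]]
    - [[1, -1, -0.3], [0, 0, 0]]
    - [[1, -1, -0.3], [0, 0, 0]]
    - [[1, -1, -0.3], [0, 0, 0]]
    - [[1, -1, -0.3], [0, 0, 0]]
  claw: 0
  squeeze: 80

```text
clock: 2.5
tcp_pos: [0.3832, -0.3106, 0.3252]
orientation: [3.09, 0.562, -0.001]
contact_force: [-0.4, -0.2, -0.1]
grip_width: 0.0852
gripper_force: 0.0
```

```bash
python3 -c "
from h import *
print(r.get_obs()['joints'].round(2),togo(s2w(-.15,-.0085,.28),tool(TH,np.radians(20))))"
```

```text
[ 0.7   0.11 -0.15  1.88  0.02  1.15 -0.68] (array([ 1.0313, -1.2374,  0.1795]), array([ 0.0748,  0.2142, -0.4235]))
```

Request:
servo_tool:
  commands:
    - [[1, -1, 0.1], [0.075, 0.214, -0.4235]]
    - [[1, -1, 0.1], [0.075, 0.214, -0.4235]]
    - [[1, -1, 0.1], [0.075, 0.214, -0.4235]]
    - [[1, -1, 0.1], [0.075, 0.214, -0.4235]]
    - [[1, -1, 0.1], [0.075, 0.214, -0.4235]]
    - [[1, -1, 0.1], [0.075, 0.214, -0.4235]]
    - [[1, -1, 0.1], [0.075, 0.214, -0.4235]]
    - [[1, -1, 0.1], [0.075, 0.214, -0.4235]]
    - [[1, -1, 0.1], [0.075, 0.214, -0.4235]]
    - [[1, -1, 0.1], [0.075, 0.214, -0.4235]]
    - [[1, -1, 0.1], [0.075, 0.214, -0.4235]]

```text
clock: 3.6
tcp_pos: [0.5295, 0.01, 0.3]
orientation: [-2.556, -1.445, -0.45]
contact_force: [-0.5, 0.1, 0.0]
grip_width: 0.0855
gripper_force: 0.0
```

```bash
cat > g.py <<'E'
from h import *
import sys
# args: x y z tilt_deg (sealer frame)
a=[float(v) for v in sys.argv[1:]]
o=r.get_obs();print(o['joints'].round(2),'at',w2s(o['tcp_pos']).round(4),'f',o['contact_force'].round(1))
for i in range(0,len(a),4): print(a[i:i+4],*togo(s2w(*a[i:i+3]),tool(TH,np.radians(a[i+3]))))
E
python3 g.py -.1 -.0085 .24 20  -.028 -.0085 .17 20 -.028 -.0085 .125 20
```

```text
[ 0.44  0.16 -0.45  1.94 -0.3   0.9  -0.37] at [-0.194  -0.0509  0.3   ] f [-0.5  0.1  0. ]
[-0.1, -0.0085, 0.24, 20.0] [ 0.271  -0.1707  0.354 ] [ 0.0003  0.0002 -0.0017]
[-0.028, -0.0085, 0.17, 20.0] [ 0.446  -0.1713  0.7155] [ 0.0003  0.0002 -0.0017]
[-0.028, -0.0085, 0.125, 20.0] [ 0.3845 -0.1712  0.8847] [ 0.0003  0.0002 -0.0017]
```

Request:
servo_tool:
  commands:
    - [[0.271, -0.171, 0.354], [0, 0, 0]]
    - [[0.271, -0.171, 0.354], [0, 0, 0]]
    - [[0.271, -0.171, 0.354], [0, 0, 0]]
    - [[0.446, -0.171, 0.7155], [0, 0, 0]]
    - [[0.446, -0.171, 0.7155], [0, 0, 0]]
    - [[0.446, -0.171, 0.7155], [0, 0, 0]]
    - [[0.425, -0.171, 0.77], [0, 0, 0]]
    - [[0.41, -0.171, 0.81], [0, 0, 0]]
    - [[0.41, -0.171, 0.81], [0, 0, 0]]

```text
clock: 4.5
tcp_pos: [0.5771, 0.1748, 0.1438]
orientation: [-2.555, -1.447, -0.447]
contact_force: [0.6, 0.4, 0.2]
grip_width: 0.0855
gripper_force: 0.0
```

```bash
python3 g.py -.028 -.0085 .125 20; python3 -c "
from h import *
im,D=r.grab_frame('top');cv2.imwrite('pics/t2.png',cv2.resize(im[60:230,170:370,::-1],None,fx=3.5,fy=3.5))"
```

```text
[ 0.09  0.44 -0.46  1.98 -0.09  0.5  -0.77] at [-0.0282 -0.0071  0.1438] f [0.6 0.4 0.2]
[-0.028, -0.0085, 0.125, 20.0] [-0.0249  0.0056  0.0712] [-0.0009  0.0012 -0.0009]
```

View pics/t2.png

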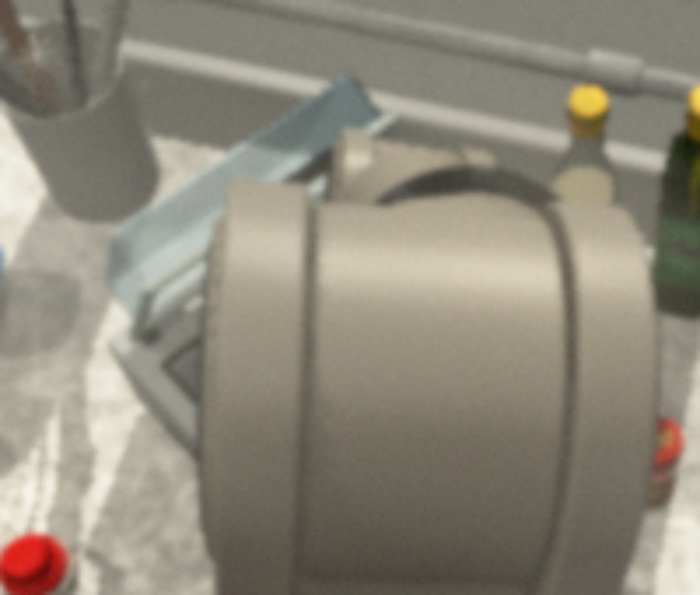

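The arm hides the chamber in this view, with the lid visible at (250,190). The contact force is about zero, so I descend and grip.

Request:
servo_tool:
  commands:
    - [[-0.012, 0.0056, 0.035], [0, 0, 0]]
    - [[-0.025, 0.0056, 0.071], [0, 0, 0]]
    - [[-0.025, 0.0056, 0.071], [0, 0, 0]]
    - [[-0.025, 0.0056, 0.071], [0, 0, 0]]

```text
clock: 4.95
tcp_pos: [0.5788, 0.1763, 0.1261]
orientation: [-2.552, -1.449, -0.45]
contact_force: [0.0, 0.2, 1.6]
grip_width: 0.0851
gripper_force: 0.0
```

Request:
servo_tool:
  commands:
    - [[0, 0, 0], [0, 0, 0]]
    - [[0, 0, 0], [0, 0, 0]]
    - [[0, 0, 0], [0, 0, 0]]
    - [[0, 0, 0], [0, 0, 0]]
    - [[0, 0, 0], [0, 0, 0]]
    - [[0, 0, 0], [0, 0, 0]]
    - [[0, 0, 0], [0, 0, 0]]
    - [[0, 0, 0], [0, 0, 0]]
    - [[0, 0, 0], [0, 0, 0]]
    - [[0, 0, 0], [0, 0, 0]]
  claw: 1
  squeeze: 90

```text
clock: 5.95
tcp_pos: [0.579, 0.1764, 0.1267]
orientation: [-2.552, -1.45, -0.451]
contact_force: [-2.8, -1.6, 5.9]
grip_width: 0.0124
gripper_force: 88.9
```

```bash
python3 g.py -.028 -.0085 .155 20 -.028 -.0085 .25 20  -.2 -.0085 .27 20
```

```text
[ 0.08  0.47 -0.45  1.99 -0.08  0.46 -0.77] at [-0.0258 -0.008   0.1267] f [-2.8 -1.6  5.9]
[-0.028, -0.0085, 0.155, 20.0] [ 0.0306  0.0019 -0.1093] [-0.0004 -0.0004  0.0008]
[-0.028, -0.0085, 0.25, 20.0] [ 0.1608  0.0019 -0.4663] [-0.0004 -0.0004  0.0008]
[-0.2, -0.0085, 0.27, 20.0] [-0.4581  0.0008 -0.7772] [-0.0004 -0.0004  0.0008]
```

Request:
servo_tool:
  commands:
    - [[0.015, 0, -0.055], [0, 0, 0]]
    - [[0.031, 0, -0.109], [0, 0, 0]]
    - [[0.06, 0, -0.2], [0, 0, 0]]
    - [[0.1, 0, -0.3], [0, 0, 0]]
    - [[0.13, 0, -0.4], [0, 0, 0]]
    - [[0.15, 0, -0.466], [0, 0, 0]]
    - [[0.0, 0, -0.55], [0, 0, 0]]
    - [[-0.15, 0, -0.62], [0, 0, 0]]
    - [[-0.3, 0, -0.7], [0, 0, 0]]
    - [[-0.458, 0, -0.777], [0, 0, 0]]
    - [[-0.458, 0, -0.777], [0, 0, 0]]
    - [[-0.458, 0, -0.777], [0, 0, 0]]

```text
clock: 7.15
tcp_pos: [0.4895, 0.0257, 0.2705]
orientation: [-2.555, -1.447, -0.452]
contact_force: [0.8, 0.6, -4.5]
grip_width: 0.0124
gripper_force: 88.4
```

```bash
python3 -c "
from h import *
o=r.get_obs();print(w2s(o['tcp_pos']),o['grip_width'],o['contact_force'])
by=np.radians(85.1-90); t=tool(by,np.radians(20))
for z in(.25,.1): print(togo([.455,-.34,z],t))
im,D=r.grab_frame('scene');cv2.imwrite('pics/s3.png',cv2.resize(im[60:300,200:500,::-1],None,fx=2.5,fy=2.5))"
```

```text
[-0.20110607 -0.00861681  0.27051149] 0.012430314081556324 [ 0.82866762  0.62609228 -4.50474252]
(array([-1.2738,  0.6339, -0.3758]), array([-2.424e-01, -6.000e-04,  6.678e-01]))
(array([-1.4792,  0.6331,  0.1879]), array([-2.424e-01, -6.000e-04,  6.678e-01]))
```

View pics/s3.png

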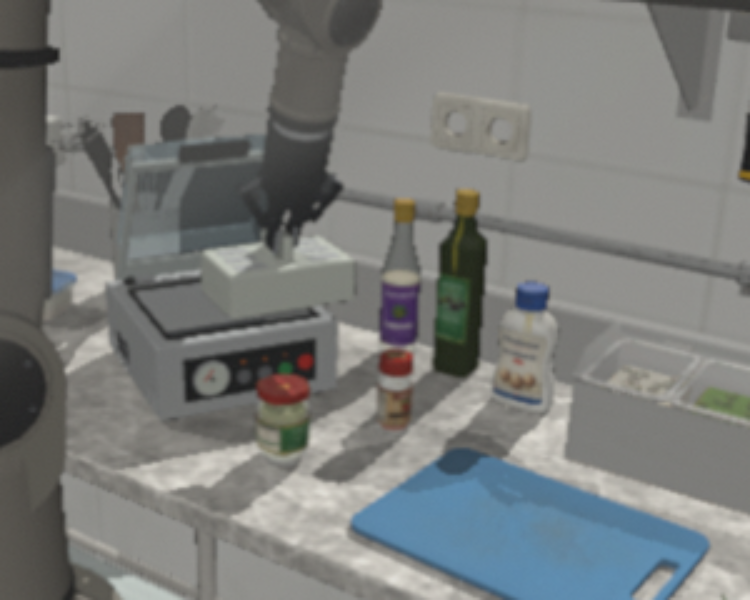

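The plate hangs level in the grip at (275,275), and the jar at (283,415) and spice at (395,390) are untouched. I carry it to the board.

Request:
servo_tool:
  commands:
    - [[-0.12, 0.06, -0.035], [-0.03, 0, 0.0835]]
    - [[-0.24, 0.12, -0.07], [-0.06, 0, 0.167]]
    - [[-0.36, 0.18, -0.105], [-0.09, 0, 0.25]]
    - [[-0.48, 0.24, -0.14], [-0.12, 0, 0.334]]
    - [[-0.6, 0.3, -0.175], [-0.15, 0, 0.417]]
    - [[-0.72, 0.36, -0.21], [-0.18, 0, 0.5]]
    - [[-0.84, 0.42, -0.25], [-0.212, 0, 0.584]]
    - [[-0.955, 0.475, -0.282], [-0.242, 0, 0.668]]
    - [[-0.955, 0.475, -0.282], [-0.242, 0, 0.668]]
    - [[-0.955, 0.475, -0.282], [-0.242, 0, 0.668]]
    - [[-0.955, 0.475, -0.282], [-0.242, 0, 0.668]]

```text
clock: 8.3
tcp_pos: [0.4654, -0.2454, 0.254]
orientation: [3.081, -0.123, 0.541]
contact_force: [-0.2, 0.4, -4.6]
grip_width: 0.0123
gripper_force: 88.7
```

```bash
cat > k.py <<'E'
from h import *
import sys
o=r.get_obs();print(o['joints'].round(2),o['tcp_pos'],o['contact_force'].round(1))
t=tool(np.radians(-4.9),np.radians(20))
for z in(.2,.11,.092): print(z,*togo([.45,-.34,z],t))
E
python3 k.py
```

```text
[ 0.62  0.1  -0.19  2.11 -0.18  0.61 -1.09] [ 0.46539621 -0.24540615  0.2540016 ] [-0.2  0.4 -4.6]
0.2 [-0.1029  0.3827  0.1913] [-0.0031  0.0008  0.0033]
0.11 [-0.2256  0.3837  0.5297] [-0.0031  0.0008  0.0033]
0.092 [-0.2501  0.3839  0.5974] [-0.0031  0.0008  0.0033]
```

Request:
servo_tool:
  commands:
    - [[-0.05, 0.19, 0.1], [-0.003, 0, 0.003]]
    - [[-0.103, 0.383, 0.191], [-0.003, 0, 0.003]]
    - [[-0.15, 0.383, 0.3], [-0.003, 0, 0.003]]
    - [[-0.19, 0.383, 0.41], [-0.003, 0, 0.003]]
    - [[-0.225, 0.383, 0.53], [-0.003, 0, 0.003]]
    - [[-0.237, 0.383, 0.56], [-0.003, 0, 0.003]]
    - [[-0.244, 0.383, 0.58], [-0.003, 0, 0.003]]
    - [[-0.244, 0.383, 0.58], [-0.003, 0, 0.003]]
    - [[-0.247, 0.383, 0.59], [-0.003, 0, 0.003]]
    - [[-0.25, 0.383, 0.598], [-0.003, 0, 0.003]]
    - [[-0.25, 0.383, 0.598], [-0.003, 0, 0.003]]
    - [[-0.25, 0.383, 0.598], [-0.003, 0, 0.003]]

```text
clock: 9.5
tcp_pos: [0.4491, -0.342, 0.0925]
orientation: [3.074, -0.137, 0.542]
contact_force: [-0.5, -0.3, -5.3]
grip_width: 0.012
gripper_force: 89.1
```

```bash
python3 k.py;  python3 -c "
from h import *
im,D=r.grab_frame('scene');cv2.imwrite('pics/s4.png',cv2.resize(im[160:340,300:540,::-1],None,fx=3,fy=3))"
```

```text
[ 0.81  0.43 -0.2   2.14 -0.33  0.29 -0.72] [ 0.44913331 -0.34197112  0.09250076] [-0.5 -0.3 -5.3]
0.2 [ 0.1495 -0.0076 -0.4032] [ 0.0016  0.0002 -0.0018]
0.11 [ 0.0265 -0.0081 -0.0649] [ 0.0016  0.0002 -0.0018]
0.092 [ 0.0019 -0.0082  0.0028] [ 0.0016  0.0002 -0.0018]
```

View pics/s4.png

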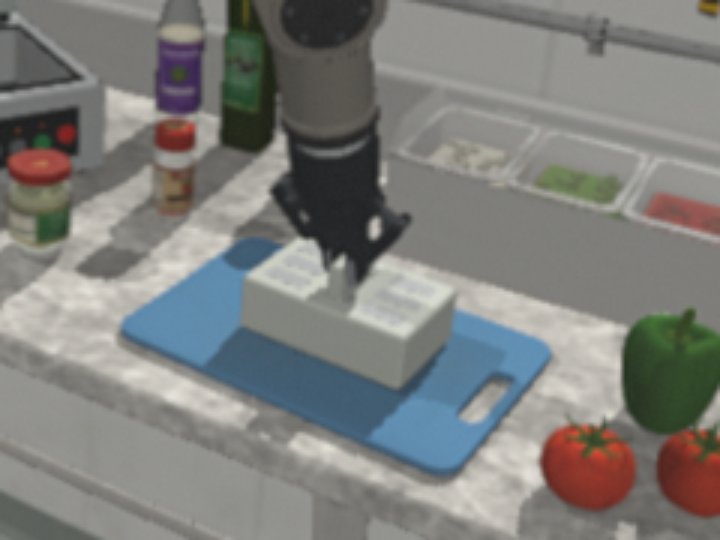

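The plate hangs just above the board at (345,310), well within its outline. I lower it the last millimetres.

Request:
servo_tool:
  commands:
    - [[-0.0014, 0, 0.004], [0, 0, 0]]
    - [[-0.0028, 0, 0.0076], [0, 0, 0]]
    - [[-0.0041, 0, 0.0113], [0, 0, 0]]
    - [[-0.0041, 0, 0.0113], [0, 0, 0]]

```text
clock: 9.95
tcp_pos: [0.4491, -0.3421, 0.0916]
orientation: [3.074, -0.137, 0.543]
contact_force: [-13.7, 7.2, 26.6]
grip_width: 0.0123
gripper_force: 94.2
```

Request:
servo_tool:
  commands:
    - [[0.0021, 0, -0.0056], [0, 0, 0]]
    - [[0.0021, 0, -0.0056], [0, 0, 0]]
    - [[0.0021, 0, -0.0056], [0, 0, 0]]

```text
clock: 10.25
tcp_pos: [0.4492, -0.3421, 0.0916]
orientation: [3.074, -0.137, 0.542]
contact_force: [-6.8, 3.2, 12.6]
grip_width: 0.0123
gripper_force: 91.9
```

Request:
servo_tool:
  commands:
    - [[0, 0, 0], [0, 0, 0]]
    - [[0, 0, 0], [0, 0, 0]]
    - [[0, 0, 0], [0, 0, 0]]
    - [[0, 0, 0], [0, 0, 0]]
    - [[0, 0, 0], [0, 0, 0]]
    - [[0, 0, 0], [0, 0, 0]]
    - [[0, 0, 0], [0, 0, 0]]
    - [[0, 0, -0.1], [0, 0, 0]]
    - [[0, 0, -0.25], [0, 0, 0]]
    - [[0, 0, -0.45], [0, 0, 0]]
    - [[0, 0, -0.6], [0, 0, 0]]
    - [[0, 0, -0.6], [0, 0, 0]]
  claw: 0

```text
clock: 11.45
tcp_pos: [0.3986, -0.3394, 0.2368]
orientation: [3.067, -0.138, 0.55]
contact_force: [0.4, -0.7, -0.0]
grip_width: 0.085
gripper_force: 0.0
```

```bash
cat > j.py <<'E'
from h import *
o=r.get_obs();print(o['joints'].round(2),o['tcp_pos'],o['contact_force'].round(1),w2s([.4448,-.0103,0]))
t=tool(TH,np.radians(15))
for z in(.23,.13,.072): print(z,*togo([.4448,-.0103,z],t))
im,D=r.grab_frame('scene');c=r.camera_model('scene');X=cloud(c,D).reshape(-1,3)
m=(abs(X[:,0]-.455)<.16)&(abs(X[:,1]+.34)<.2)
q=X[m&(X[:,2]>.094)&(X[:,2]<.104)];print('rib',len(q),np.median(q,0) if len(q) else '')
q=X[m&(X[:,2]>.05)&(X[:,2]<.075)];
A=np.c_[q[:,:2],np.ones(len(q))];q=q[abs(q[:,2]-.065)<.006];A=np.c_[q[:,:2],np.ones(len(q))];print('top plane',len(q),q.mean(0),np.linalg.lstsq(A,q[:,2],rcond=None)[0])
E
python3 j.py
```

```text
[ 0.85  0.13 -0.16  2.12 -0.3   0.61 -0.74] [ 0.39856698 -0.33937828  0.23678102] [ 0.4 -0.7 -0. ] [-0.25497048  0.01128779  0.        ]
0.23 [ 0.054  -1.3278  0.0392] [ 0.2207 -0.0505 -0.6801]
0.13 [-0.085  -1.3306  0.4143] [ 0.2207 -0.0505 -0.6801]
0.072 [-0.1656 -1.3322  0.6318] [ 0.2207 -0.0505 -0.6801]
rib 69 [ 0.46009541 -0.34547474  0.09668549]
top plane 1186 [ 0.45251038 -0.34999399  0.06480414] [ 0.01341821 -0.00033715  0.05861426]
```

Request:
servo_tool:
  commands:
    - [[0.04, -1, 0.0], [0.22, -0.05, -0.68]]
    - [[0.04, -1, 0.0], [0.22, -0.05, -0.68]]
    - [[0.04, -1, 0.0], [0.22, -0.05, -0.68]]
    - [[0.04, -1, 0.0], [0.22, -0.05, -0.68]]
    - [[0.04, -1, 0.0], [0.22, -0.05, -0.68]]
    - [[0.04, -1, 0.0], [0.22, -0.05, -0.68]]
    - [[0.04, -1, 0.0], [0.22, -0.05, -0.68]]
    - [[0.04, -1, 0.0], [0.22, -0.05, -0.68]]
    - [[0.04, -1, 0.0], [0.22, -0.05, -0.68]]
    - [[0.04, -1, 0.0], [0.22, -0.05, -0.68]]
    - [[0.04, -1, 0.0], [0.22, -0.05, -0.68]]

```text
clock: 12.6
tcp_pos: [0.4291, -0.0887, 0.2341]
orientation: [-2.597, -1.471, -0.339]
contact_force: [-0.1, -0.3, 0.2]
grip_width: 0.0853
gripper_force: 0.0
```

```bash
sed -i '/^im,D/,$d' j.py; python3 j.py
```

```text
[ 0.65  0.12 -0.44  2.13 -0.27  0.85 -0.14] [ 0.42910995 -0.0887147   0.23411288] [-0.1 -0.3  0.2] [-0.25497048  0.01128779  0.        ]
0.23 [ 0.2864 -0.107   0.0955] [-0.0054 -0.0016 -0.0013]
0.13 [ 0.1819 -0.1035  0.4816] [-0.0054 -0.0016 -0.0013]
0.072 [ 0.1213 -0.1015  0.7055] [-0.0054 -0.0016 -0.0013]
```

Request:
servo_tool:
  commands:
    - [[0.286, -0.107, 0.0955], [-0.005, -0.0016, 0]]
    - [[0.286, -0.107, 0.0955], [-0.005, -0.0016, 0]]
    - [[0.23, -0.105, 0.3], [-0.005, -0.0016, 0]]
    - [[0.182, -0.1035, 0.48], [-0.005, -0.0016, 0]]
    - [[0.182, -0.1035, 0.48], [-0.005, -0.0016, 0]]
    - [[0.182, -0.1035, 0.48], [-0.005, -0.0016, 0]]
    - [[0.182, -0.1035, 0.48], [-0.005, -0.0016, 0]]

```text
clock: 13.3
tcp_pos: [0.4468, -0.0109, 0.1333]
orientation: [-2.606, -1.476, -0.348]
contact_force: [-0.2, 1.0, 0.8]
grip_width: 0.0854
gripper_force: 0.0
```

```bash
python3 j.py; python3 -c "
from h import *
im,D=r.grab_frame('scene');cv2.imwrite('pics/s5.png',cv2.resize(im[100:280,220:420,::-1],None,fx=3.3,fy=3.3))"
```

```text
[ 0.49  0.28 -0.5   2.24 -0.18  0.52 -0.38] [ 0.44684417 -0.01094843  0.13326431] [-0.2  1.   0.8] [-0.25497048  0.01128779  0.        ]
0.23 [ 0.0987 -0.0069 -0.3742] [ 0.0025 -0.0008 -0.0002]
0.13 [-0.0053 -0.0084  0.0121] [ 0.0025 -0.0008 -0.0002]
0.072 [-0.0656 -0.0092  0.2361] [ 0.0025 -0.0008 -0.0002]
```

View pics/s5.png

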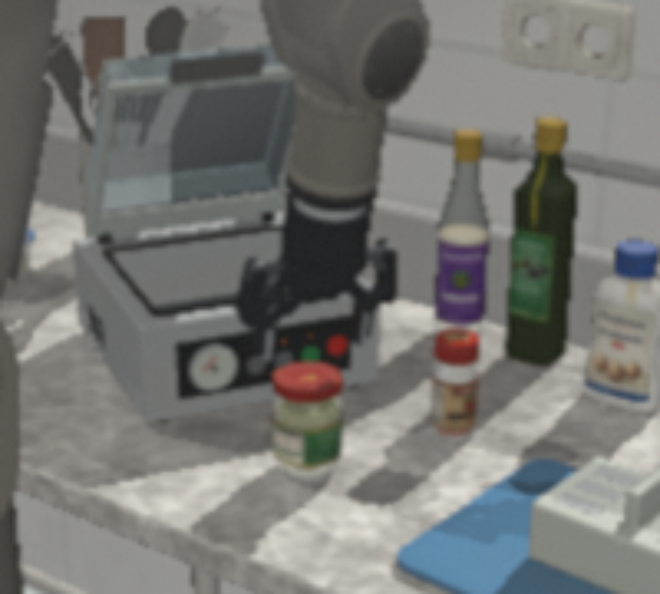

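The fingers sit either side of the jar's axis, left at (255,300) and right at (385,280), with the jar at (308,420). The chamber is empty. I descend and grip.

Request:
servo_tool:
  commands:
    - [[-0.0053, -0.0088, 0.02], [0.0025, 0, 0]]
    - [[-0.025, -0.009, 0.09], [0.0025, 0, 0]]
    - [[-0.045, -0.009, 0.16], [0.0025, 0, 0]]
    - [[-0.0656, -0.0092, 0.236], [0.0025, 0, 0]]
    - [[-0.0656, -0.0092, 0.236], [0.0025, 0, 0]]
    - [[-0.0656, -0.0092, 0.236], [0.0025, 0, 0]]

```text
clock: 13.95
tcp_pos: [0.4433, -0.01, 0.0705]
orientation: [-2.601, -1.475, -0.34]
contact_force: [-0.4, -0.2, 0.3]
grip_width: 0.0856
gripper_force: 0.0
```

Request:
servo_tool:
  commands:
    - [[0, 0, 0], [0, 0, 0]]
    - [[0, 0, 0], [0, 0, 0]]
    - [[0, 0, 0], [0, 0, 0]]
    - [[0, 0, 0], [0, 0, 0]]
    - [[0, 0, 0], [0, 0, 0]]
    - [[0, 0, 0], [0, 0, 0]]
  claw: 1
  squeeze: 50

```text
clock: 14.55
tcp_pos: [0.4439, -0.0102, 0.0712]
orientation: [-2.602, -1.476, -0.342]
contact_force: [-3.8, -0.6, 10.0]
grip_width: 0.0632
gripper_force: 51.5
```

```bash
python3 g.py -.255 .0113 .073 15  -.255 .011 .22 15 -.042 0 .22 15
```

```text
[ 0.45  0.41 -0.47  2.28 -0.14  0.36 -0.39] at [-0.2553  0.0121  0.0712] f [-3.8 -0.6 10. ]
[-0.255, 0.0113, 0.073, 15.0] [ 0.0032  0.0032 -0.0065] [-0.0009 -0.0004 -0.    ]
[-0.255, 0.011, 0.22, 15.0] [ 0.1557  0.0036 -0.5744] [-0.0009 -0.0004 -0.    ]
[-0.042, 0.0, 0.22, 15.0] [ 0.9785  0.0479 -0.3535] [-0.0009 -0.0004 -0.    ]
```

Request:
servo_tool:
  commands:
    - [[0.01, 0, -0.04], [0, 0, 0]]
    - [[0.04, 0, -0.15], [0, 0, 0]]
    - [[0.08, 0, -0.3], [0, 0, 0]]
    - [[0.12, 0, -0.45], [0, 0, 0]]
    - [[0.156, 0.0036, -0.574], [0, 0, 0]]
    - [[0.28, 0.01, -0.54], [0, 0, 0]]
    - [[0.42, 0.017, -0.503], [0, 0, 0]]
    - [[0.56, 0.024, -0.465], [0, 0, 0]]
    - [[0.7, 0.032, -0.428], [0, 0, 0]]
    - [[0.84, 0.04, -0.39], [0, 0, 0]]
    - [[0.93, 0.045, -0.366], [0, 0, 0]]
    - [[0.99, 0.048, -0.35], [0, 0, 0]]
    - [[0.99, 0.048, -0.35], [0, 0, 0]]
    - [[0.99, 0.048, -0.35], [0, 0, 0]]

```text
clock: 15.95
tcp_pos: [0.5639, 0.1689, 0.2182]
orientation: [-2.601, -1.476, -0.337]
contact_force: [-0.1, -0.1, -3.8]
grip_width: 0.0629
gripper_force: 56.4
```

```bash
python3 g.py -.038 0 .22 15  -.038 0 .123 15 -.038 0 .116 15; python3 -c "
from h import *
im,D=r.grab_frame('scene');cv2.imwrite('pics/s6.png',cv2.resize(im[80:260,220:420,::-1],None,fx=3.3,fy=3.3))"
```

```text
[ 0.14  0.34 -0.54  1.91  0.01  0.73 -0.91] at [-0.0401  0.0011  0.2182] f [-0.1 -0.1 -3.8]
[-0.038, 0.0, 0.22, 15.0] [ 0.01    0.0045 -0.005 ] [-0.0028  0.0009  0.    ]
[-0.038, 0.0, 0.123, 15.0] [-0.0899  0.0061  0.3699] [-0.0028  0.0009  0.    ]
[-0.038, 0.0, 0.116, 15.0] [-0.0971  0.0062  0.397 ] [-0.0028  0.0009  0.    ]
```

View pics/s6.png

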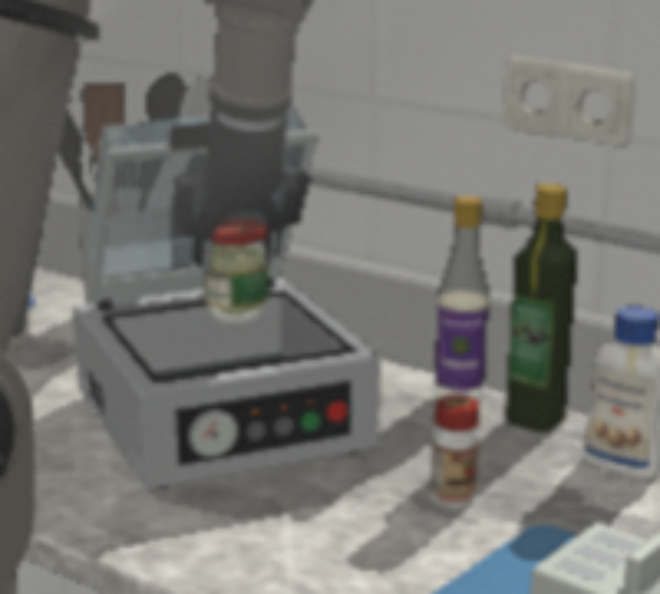

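The jar is upright at (238,265) above the open chamber and clear of the lid. I lower it, slowly near the floor.

Request:
servo_tool:
  commands:
    - [[-0.01, 0.005, 0.06], [-0.003, 0, 0]]
    - [[-0.03, 0.005, 0.14], [-0.003, 0, 0]]
    - [[-0.05, 0.006, 0.22], [-0.003, 0, 0]]
    - [[-0.07, 0.006, 0.3], [-0.003, 0, 0]]
    - [[-0.082, 0.006, 0.34], [-0.003, 0, 0]]
    - [[-0.088, 0.006, 0.362], [-0.003, 0, 0]]
    - [[-0.09, 0.006, 0.37], [-0.003, 0, 0]]
    - [[-0.09, 0.006, 0.37], [-0.003, 0, 0]]

```text
clock: 16.8
tcp_pos: [0.5672, 0.1706, 0.1237]
orientation: [-2.605, -1.476, -0.345]
contact_force: [0.2, -0.2, -3.1]
grip_width: 0.0632
gripper_force: 56.4
```

Request:
servo_tool:
  commands:
    - [[-0.001, 0, 0.004], [0, 0, 0]]
    - [[-0.002, 0, 0.008], [0, 0, 0]]
    - [[-0.003, 0, 0.012], [0, 0, 0]]
    - [[-0.004, 0, 0.016], [0, 0, 0]]
    - [[-0.004, 0, 0.016], [0, 0, 0]]
    - [[-0.004, 0, 0.016], [0, 0, 0]]

```text
clock: 17.4
tcp_pos: [0.5669, 0.1708, 0.1189]
orientation: [-2.605, -1.476, -0.343]
contact_force: [-0.7, -0.8, -3.8]
grip_width: 0.0624
gripper_force: 56.4
```

```bash
python3 g.py -.038 0 .116 15
```

```text
[ 0.08  0.48 -0.49  1.98  0.1   0.53 -0.96] at [-0.0369 -0.0005  0.1189] f [-0.7 -0.8 -3.8]
[-0.038, 0.0, 0.116, 15.0] [-0.0073 -0.002   0.0102] [ 0.0005  0.     -0.0002]
```

Request:
servo_tool:
  commands:
    - [[-0.001, 0, 0.003], [0, 0, 0]]
    - [[-0.0015, 0, 0.006], [0, 0, 0]]
    - [[-0.002, 0, 0.009], [0, 0, 0]]
    - [[-0.003, 0, 0.011], [0, 0, 0]]
    - [[-0.003, 0, 0.011], [0, 0, 0]]

```text
clock: 17.9
tcp_pos: [0.5671, 0.1709, 0.1165]
orientation: [-2.605, -1.476, -0.344]
contact_force: [-1.9, -0.5, 2.5]
grip_width: 0.0628
gripper_force: 56.6
```

Request:
servo_tool:
  commands:
    - [[0, 0, 0], [0, 0, 0]]
    - [[0, 0, 0], [0, 0, 0]]
    - [[0, 0, 0], [0, 0, 0]]
    - [[0, 0, 0], [0, 0, 0]]
    - [[0, 0, 0], [0, 0, 0]]
    - [[0, 0, 0], [0, 0, 0]]
    - [[0, 0, -0.05], [0, 0, 0]]
    - [[0, 0, -0.15], [0, 0, 0]]
    - [[0, 0, -0.3], [0, 0, 0]]
    - [[0, 0, -0.45], [0, 0, 0]]
    - [[0, 0, -0.6], [0, 0, 0]]
    - [[0, 0, -0.6], [0, 0, 0]]
    - [[0, 0, -0.6], [0, 0, 0]]
  claw: 0

```text
clock: 19.2
tcp_pos: [0.5472, 0.1372, 0.2624]
orientation: [-2.606, -1.476, -0.347]
contact_force: [1.0, 0.2, -0.6]
grip_width: 0.0851
gripper_force: 0.0
```

```bash
cat > l.py <<'E'
from h import *
th=1.045
def tip(th,rr=241,nn=12): # tip-centre so that front-bottom corner sits nn above lid plane
    u=np.array([-np.cos(th),np.sin(th)]);n=np.array([np.sin(th),np.cos(th)])
    c=np.array([125,120])+rr*u; fr=np.array([-11,0])
    k=nn-((c+fr-[125,120])@n); return (c+k*n)/1000
if __name__=='__main__':
    im,D=r.grab_frame('scene');X=cloud(r.camera_model('scene'),D).reshape(-1,3);S=np.c_[(X[:,:2]-T0)@M,X[:,2]]
    print('obs',w2s(r.get_obs()['tcp_pos']))
    m=(abs(S[:,0]+.0375)<.05)&(abs(S[:,1])<.06)&(S[:,2]>.125)&(S[:,2]<.16);print('jar top',m.sum(),S[m].mean(0).round(4),np.percentile(S[m],95,axis=0).round(3))
    m=(S[:,0]<.1)&(S[:,0]>-.05)&(abs(S[:,1])<.045)&(S[:,2]>.25)&(S[:,2]<.4)
    q=S[m]; top=q[q[:,2]>np.percentile(q[:,2],99.5)-.004];print('lid top',m.sum(),np.percentile(q,[1,50,99],axis=0).round(3).tolist(),top.mean(0))
    d=q[:,[0,2]]-[.125,.12]; rr=np.hypot(*d.T);k=(rr>.2);print('r max',np.percentile(rr,[50,90,99]),'ang',np.percentile(np.arctan2(d[k,1],-d[k,0]),[5,50,95]))
    print('lid_tab',[(q['uv'],q['confidence']) for q in r.mark_of('scene','lid_tab')][:1])
    for cam,uv in (('scene',(288.6,119.)),('top',(252.1,111.7))):
        c=r.camera_model(cam);b=[]
        for a in np.arange(.9,1.12,.01):
            p=s2w(.125-.256*np.cos(a)+.005*np.sin(a),0,.12+.256*np.sin(a)+.005*np.cos(a)); T=np.array(c['extrinsics']);k=T[:3,:3].T@(p-T[:3,3]);x=k[:2]/k[2];x=x*(1+c['k1']*(x@x));b.append((np.hypot(x[0]*c['fx']+c['cx']-uv[0],x[1]*c['fy']+c['cy']-uv[1]),a))
        print(cam,min(b))
    for a in(1.05,.8,.5,.2,0): print(a,tip(a).round(3))
E
python3 l.py
```

```text
obs [-7.61548743e-02 -2.43120931e-04  2.61080017e-01]
jar top 188 [-0.0459  0.0017  0.1403] [-0.011  0.027  0.146]
lid top 160 [[-0.003, -0.019, 0.258], [0.051, 0.026, 0.33], [0.099, 0.045, 0.343]] [0.00278754 0.02253228 0.34190609]
r max [0.2266318  0.25287527 0.25557287] ang [1.04098309 1.06260936 1.26220624]
lid_tab [([284.8, 117.3], 0.73)]
scene (np.float64(1.0172662154696686), np.float64(1.0))
top (np.float64(3.209298291112997), np.float64(1.0500000000000003))
1.05 [0.024 0.34 ]
0.8 [-0.029  0.307]
0.5 [-0.078  0.251]
0.2 [-0.108  0.182]
0 [-0.116  0.132]
```

```bash
python3 g.py -.08 0 .46 0 .028 0 .44 0; python3 -c "
from l import *
for n in (30,22,16,12): print(n,tip(1.045,241,n)+[0,.019])"
```

```text
[ 0.24  0.26 -0.58  1.91 -0.04  0.81 -0.82] at [-7.620e-02  1.000e-04  2.603e-01] f [0.2 0.4 0.3]
[-0.08, 0.0, 0.46, 0.0] [ 1.914e-01  4.000e-04 -7.758e-01] [-0.     -0.166  -0.0002]
[0.028, 0.0, 0.44, 0.0] [ 5.881e-01  3.000e-04 -5.871e-01] [-0.     -0.166  -0.0002]
30 [0.03821841 0.36727905]
22 [0.03129901 0.36326384]
16 [0.02610947 0.36025242]
12 [0.02264977 0.35824482]
```

Request:
servo_tool:
  commands:
    - [[0.04, 0, -0.15], [0, 0, 0]]
    - [[0.08, 0, -0.3], [0, 0, 0]]
    - [[0.12, 0, -0.45], [0, -0.04, 0]]
    - [[0.16, 0, -0.6], [0, -0.1, 0]]
    - [[0.191, 0, -0.776], [0, -0.166, 0]]
    - [[0.191, 0, -0.776], [0, -0.166, 0]]
    - [[0.191, 0, -0.776], [0, -0.166, 0]]
    - [[0.3, 0, -0.724], [0, -0.166, 0]]
    - [[0.42, 0, -0.667], [0, -0.166, 0]]
    - [[0.52, 0, -0.62], [0, -0.166, 0]]
    - [[0.588, 0, -0.587], [0, -0.166, 0]]
    - [[0.588, 0, -0.587], [0, -0.166, 0]]
    - [[0.588, 0, -0.587], [0, -0.166, 0]]
  claw: 1
  squeeze: 40

```text
clock: 20.6
tcp_pos: [0.6, 0.2261, 0.4396]
orientation: [2.733, 1.549, -0.001]
contact_force: [-0.6, -0.2, 0.8]
grip_width: 0.0001
gripper_force: 0.0
```

```bash
python3 g.py .031 0 .40 0 .031 0 .365 0;python3 -c "
from h import *
im,D=r.grab_frame('scene');cv2.imwrite('pics/s7.png',cv2.resize(im[40:220,200:400,::-1],None,fx=3.3,fy=3.3))"
```

```text
[-0.04  0.37 -0.59  1.34  0.21  1.49 -1.16] at [ 0.0275 -0.0005  0.4396] f [-0.6 -0.2  0.8]
[0.031, 0.0, 0.4, 0.0] [ 0.014  -0.002   0.1583] [-0.0002  0.0005 -0.0004]
[0.031, 0.0, 0.365, 0.0] [ 0.0141 -0.0019  0.2983] [-0.0002  0.0005 -0.0004]
```

View pics/s7.png

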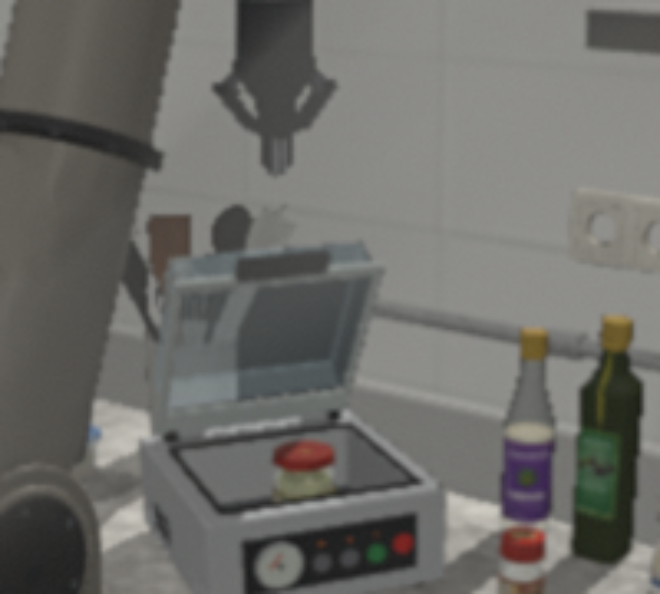

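The jar stands in the chamber at (303,470), and the closed fingertips at (277,170) are above the tab at (285,263). I go into the pocket behind the tab.

Request:
servo_tool:
  commands:
    - [[0.014, -0.002, 0.08], [0, 0, 0]]
    - [[0.014, -0.002, 0.16], [0, 0, 0]]
    - [[0.014, -0.002, 0.22], [0, 0, 0]]
    - [[0.014, -0.002, 0.26], [0, 0, 0]]
    - [[0.014, -0.002, 0.298], [0, 0, 0]]
    - [[0.014, -0.002, 0.298], [0, 0, 0]]

```text
clock: 21.25
tcp_pos: [0.6013, 0.2295, 0.3653]
orientation: [2.733, 1.548, -0.0]
contact_force: [0.7, -0.0, -0.0]
grip_width: 0.0001
gripper_force: 0.0
```

```bash
python3 -c "
from l import *
o=r.get_obs();print(w2s(o['tcp_pos']),o['contact_force'])
t0=tool(TH,0)
for i,a in enumerate(np.linspace(1.04,.70,13)):
    x,z=tip(a,241,14 if i==0 else 9); s,t=togo(s2w(x,0,z+.019),t0); print(round(a,2),s.tolist())
print(t)"
```

```text
[3.11447304e-02 5.42954725e-05 3.65285573e-01] [ 6.76428073e-01 -6.49911259e-04 -3.41962645e-02]
1.04 [-0.0315, 0.0002, 0.0262]
1.01 [-0.0738, 0.0003, 0.0491]
0.98 [-0.0984, 0.0003, 0.0625]
0.96 [-0.1227, 0.0003, 0.0767]
0.93 [-0.1465, 0.0003, 0.0916]
0.9 [-0.1699, 0.0004, 0.1072]
0.87 [-0.1929, 0.0004, 0.1235]
0.84 [-0.2154, 0.0004, 0.1405]
0.81 [-0.2375, 0.0004, 0.1581]
0.78 [-0.259, 0.0004, 0.1764]
0.76 [-0.28, 0.0005, 0.1953]
0.73 [-0.3005, 0.0005, 0.2149]
0.7 [-0.3203, 0.0005, 0.235]
[ 0.0001  0.0002 -0.0006]
```

Request:
servo_tool:
  commands:
    - [[-0.03, 0, 0.026], [0, 0, 0]]
    - [[-0.05, 0, 0.037], [0, 0, 0]]
    - [[-0.074, 0, 0.049], [0, 0, 0]]
    - [[-0.098, 0, 0.0625], [0, 0, 0]]
    - [[-0.123, 0, 0.077], [0, 0, 0]]
    - [[-0.1465, 0, 0.092], [0, 0, 0]]
    - [[-0.1465, 0, 0.092], [0, 0, 0]]

```text
clock: 21.95
tcp_pos: [0.5822, 0.1973, 0.3427]
orientation: [2.733, 1.547, -0.001]
contact_force: [0.3, 0.1, 0.2]
grip_width: -0.0002
gripper_force: 0.0
```

```bash
python3 -c "
from l import *
o=r.get_obs();print(w2s(o['tcp_pos']),o['contact_force'])
t0=tool(TH,0)
for i,a in enumerate(np.arange(.9,.19,-.04)):
    x,z=tip(a,241,9); s,t=togo(s2w(x,0,z+.019),t0); print(round(a,2),s.round(3).tolist())
print(t)
im,D=r.grab_frame('scene');cv2.imwrite('pics/s8.png',cv2.resize(im[80:240,200:380,::-1],None,fx=3.3,fy=3.3))"
```

```text
[-6.30571585e-03 -1.86963515e-05  3.42651550e-01] [0.27064367 0.09294138 0.24089878]
0.9 [-0.019, -0.0, 0.016]
0.86 [-0.051, -0.0, 0.039]
0.82 [-0.082, 0.0, 0.063]
0.78 [-0.113, 0.0, 0.089]
0.74 [-0.142, 0.0, 0.116]
0.7 [-0.17, 0.0, 0.144]
0.66 [-0.198, 0.0, 0.174]
0.62 [-0.223, 0.0, 0.205]
0.58 [-0.248, 0.0, 0.236]
0.54 [-0.271, 0.0, 0.269]
0.5 [-0.293, 0.0, 0.303]
0.46 [-0.314, 0.0, 0.337]
0.42 [-0.333, 0.0, 0.373]
0.38 [-0.35, 0.0, 0.409]
0.34 [-0.366, 0.0, 0.446]
0.3 [-0.381, 0.0, 0.483]
0.26 [-0.394, 0.0, 0.522]
0.22 [-0.405, 0.0, 0.56]
[ 0.0003  0.0006 -0.001 ]
```

View pics/s8.png

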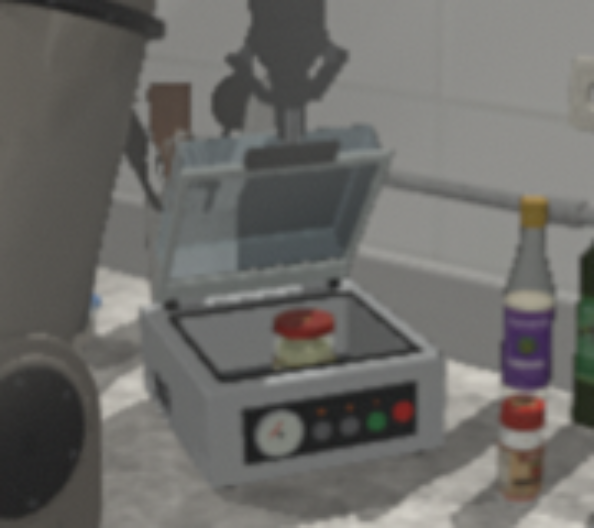

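The fingertips at (290,125) sit behind the tab at (292,152), and the lid has come forward a little. I continue along the arc.

Request:
servo_tool:
  commands:
    - [[-0.019, 0, 0.016], [0, 0, 0]]
    - [[-0.035, 0, 0.028], [0, 0, 0]]
    - [[-0.051, 0, 0.039], [0, 0, 0]]
    - [[-0.067, 0, 0.051], [0, 0, 0]]
    - [[-0.082, 0, 0.063], [0, 0, 0]]
    - [[-0.098, 0, 0.076], [0, 0, 0]]
    - [[-0.113, 0, 0.089], [0, 0, 0]]
    - [[-0.128, 0, 0.102], [0, 0, 0]]
    - [[-0.142, 0, 0.116], [0, 0, 0]]
    - [[-0.156, 0, 0.13], [0, 0, 0]]
    - [[-0.17, 0, 0.144], [0, 0, 0]]
    - [[-0.184, 0, 0.159], [0, 0, 0]]
    - [[-0.198, 0, 0.174], [0, 0, 0]]
    - [[-0.211, 0, 0.19], [0, 0, 0]]
    - [[-0.223, 0, 0.205], [0, 0, 0]]
    - [[-0.236, 0, 0.22], [0, 0, 0]]
    - [[-0.248, 0, 0.236], [0, 0, 0]]
    - [[-0.26, 0, 0.252], [0, 0, 0]]
    - [[-0.271, 0, 0.269], [0, 0, 0]]

```text
clock: 23.9
tcp_pos: [0.548, 0.1403, 0.2756]
orientation: [2.733, 1.548, 0.002]
contact_force: [1.1, 1.5, 1.1]
grip_width: -0.0002
gripper_force: 0.7
```

```bash
cat > q.py <<'E'
from l import *
o=r.get_obs();print(w2s(o['tcp_pos']),o['contact_force'])
t0=tool(TH,0)
for a in np.append(np.arange(.52,.03,-.04),[0]):
    x,z=tip(a,241,9); s,t=togo(s2w(x,0,z+.019),t0); print(round(a,2),s.round(3).tolist())
im,D=r.grab_frame('scene');X=cloud(r.camera_model('scene'),D).reshape(-1,3);S=np.c_[(X[:,:2]-T0)@M,X[:,2]]
c=r.camera_model('scene');uv=r.mark_of('scene','lid_tab')[0]['uv'];b=[]
for a in np.arange(0,1.12,.01):
    p=s2w(.125-.256*np.cos(a)+.005*np.sin(a),0,.12+.256*np.sin(a)+.005*np.cos(a)); T=np.array(c['extrinsics']);k=T[:3,:3].T@(p-T[:3,3]);x=k[:2]/k[2];x=x*(1+c['k1']*(x@x));b.append((np.hypot(x[0]*c['fx']+c['cx']-uv[0],x[1]*c['fy']+c['cy']-uv[1]),a))
print('lid angle',min(b))
E
python3 q.py
```

```text
[-7.27957271e-02  6.55225163e-05  2.75631915e-01] [1.13829669 1.51878231 1.06005902]
0.52 [-0.017, 0.0, 0.017]
0.48 [-0.038, 0.0, 0.051]
0.44 [-0.058, 0.0, 0.086]
0.4 [-0.076, 0.0, 0.122]
0.36 [-0.093, 0.0, 0.159]
0.32 [-0.108, 0.0, 0.196]
0.28 [-0.122, 0.0, 0.234]
0.24 [-0.134, 0.0, 0.272]
0.2 [-0.145, 0.0, 0.311]
0.16 [-0.154, 0.0, 0.35]
0.12 [-0.161, 0.0, 0.39]
0.08 [-0.167, -0.0, 0.43]
0.04 [-0.171, -0.0, 0.47]
0.0 [-0.173, -0.0, 0.51]
lid angle (np.float64(2.656870201753917), np.float64(0.52))
```

Request:
servo_tool:
  commands:
    - [[-0.017, 0, 0.017], [0, 0, 0]]
    - [[-0.028, 0, 0.034], [0, 0, 0]]
    - [[-0.038, 0, 0.051], [0, 0, 0]]
    - [[-0.048, 0, 0.068], [0, 0, 0]]
    - [[-0.058, 0, 0.086], [0, 0, 0]]
    - [[-0.067, 0, 0.104], [0, 0, 0]]
    - [[-0.076, 0, 0.122], [0, 0, 0]]
    - [[-0.085, 0, 0.14], [0, 0, 0]]
    - [[-0.093, 0, 0.159], [0, 0, 0]]
    - [[-0.1, 0, 0.178], [0, 0, 0]]
    - [[-0.108, 0, 0.196], [0, 0, 0]]
    - [[-0.115, 0, 0.215], [0, 0, 0]]
    - [[-0.122, 0, 0.234], [0, 0, 0]]
    - [[-0.128, 0, 0.253], [0, 0, 0]]
    - [[-0.134, 0, 0.272], [0, 0, 0]]
    - [[-0.14, 0, 0.292], [0, 0, 0]]
    - [[-0.145, 0, 0.311], [0, 0, 0]]
    - [[-0.15, 0, 0.33], [0, 0, 0]]
    - [[-0.154, 0, 0.35], [0, 0, 0]]
    - [[-0.158, 0, 0.37], [0, 0, 0]]

```text
clock: 26.0
tcp_pos: [0.5279, 0.1066, 0.183]
orientation: [2.733, 1.549, 0.002]
contact_force: [-0.2, 1.6, 1.1]
grip_width: -0.0001
gripper_force: 0.4
```

```bash
python3 q.py
```

```text
[-1.11972399e-01  6.74486615e-05  1.82978277e-01] [-0.15568212  1.56821398  1.08370179]
0.52 [0.14, 0.0, -0.353]
0.48 [0.119, 0.0, -0.319]
0.44 [0.099, 0.0, -0.284]
0.4 [0.081, 0.0, -0.248]
0.36 [0.064, 0.0, -0.212]
0.32 [0.049, 0.0, -0.175]
0.28 [0.035, 0.0, -0.137]
0.24 [0.023, 0.0, -0.098]
0.2 [0.012, 0.0, -0.059]
0.16 [0.003, 0.0, -0.02]
0.12 [-0.004, 0.0, 0.02]
0.08 [-0.01, 0.0, 0.06]
0.04 [-0.014, 0.0, 0.1]
0.0 [-0.016, 0.0, 0.14]
lid angle (np.float64(1.7479460004913778), np.float64(0.12))
```

Request:
servo_tool:
  commands:
    - [[-0.004, 0, 0.02], [0, 0, 0]]
    - [[-0.007, 0, 0.04], [0, 0, 0]]
    - [[-0.01, 0, 0.06], [0, 0, 0]]
    - [[-0.012, 0, 0.08], [0, 0, 0]]
    - [[-0.014, 0, 0.1], [0, 0, 0]]
    - [[-0.015, 0, 0.115], [0, 0, 0]]
    - [[-0.016, 0, 0.125], [0, 0, 0]]
    - [[-0.016, 0, 0.132], [0, 0, 0]]
    - [[-0.016, 0, 0.138], [0, 0, 0]]
    - [[-0.016, 0, 0.142], [0, 0, 0]]
    - [[-0.016, 0, 0.142], [0, 0, 0]]

```text
clock: 27.2
tcp_pos: [0.5258, 0.1032, 0.149]
orientation: [2.732, 1.548, 0.001]
contact_force: [-5.5, -1.7, 12.3]
grip_width: -0.0001
gripper_force: 6.2
```

```bash
python3 q.py | sed -n '1p;$p'
```

```text
[-1.16013645e-01  4.93863082e-05  1.49019997e-01] [-5.49056601 -1.74000619 12.34086222]
lid angle (np.float64(0.566989459224439), np.float64(0.02))
```

Request:
servo_tool:
  commands:
    - [[0, 0, 0.005], [0, 0, 0]]
    - [[0, 0, 0.009], [0, 0, 0]]
    - [[0, 0, 0.009], [0, 0, 0]]
    - [[0, 0, 0.009], [0, 0, 0]]

```text
clock: 27.7
tcp_pos: [0.5259, 0.1032, 0.1488]
orientation: [2.731, 1.547, 0.001]
contact_force: [-11.5, -4.2, 32.1]
grip_width: 0.0002
gripper_force: 16.0
```

Request:
servo_tool:
  commands:
    - [[0, 0, -0.02], [0, 0, 0]]
    - [[0, 0, -0.1], [0, 0, 0]]
    - [[0, 0, -0.25], [0, 0, 0]]
    - [[-0.1, 0, -0.45], [0, 0, 0]]
    - [[-0.25, 0, -0.6], [0, 0, 0]]
    - [[-0.4, 0, -0.6], [0, 0, 0]]
    - [[-0.55, 0, -0.6], [0, 0, 0]]
    - [[-0.55, 0, -0.6], [0, 0, 0]]
    - [[-0.55, 0, -0.6], [0, 0, 0]]

```text
clock: 28.6
tcp_pos: [0.4548, -0.0153, 0.2956]
orientation: [2.734, 1.546, 0.002]
contact_force: [-0.4, 0.5, -0.4]
grip_width: 0.0001
gripper_force: 0.0
```

```bash
python3 q.py | sed -n '1p;$p';python3 -c "
from h import *
im,D=r.grab_frame('scene');cv2.imwrite('pics/s9.png',cv2.resize(im[100:340,200:520,::-1],None,fx=2.5,fy=2.5))"
```

```text
[-2.54088266e-01  1.57176394e-04  2.95612304e-01] [-0.43178382  0.50912125 -0.4491132 ]
lid angle (np.float64(1.5188881815723436), np.float64(0.01))
```

View pics/s9.png

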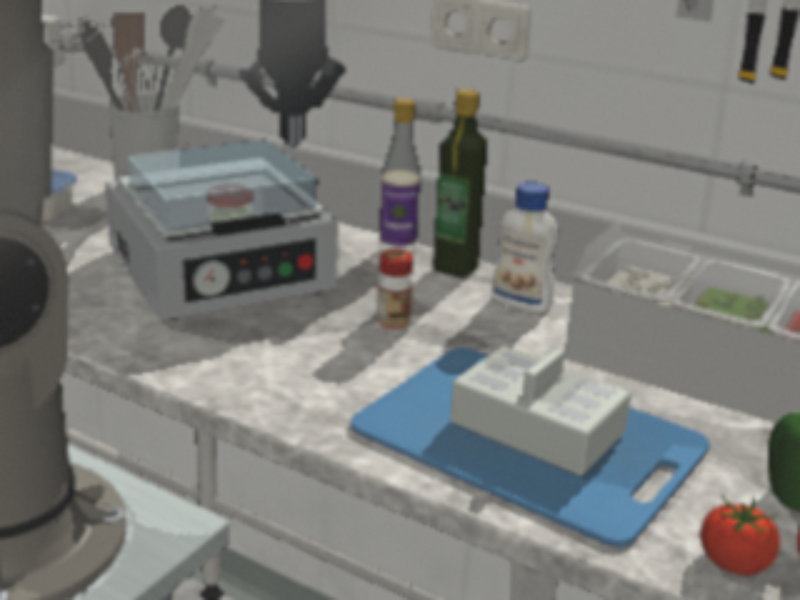

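The lid is shut flat over the upright jar at (230,200). The plate lies flat on the board at (540,405), the spice jar is in its place, and the gripper is clear.

```bash
python3 -c "
from bench import r
print(r.hand_in())"
```

```text
the job is handed in; nothing more can be done
None
```

I handed the job in after about 29 s on the robot's clock: the plate lies flat on the board, the jar stands upright in the chamber and the lid is gently shut (measured about 0.01 rad); the hand-in returned no verdict.

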